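# Move a serving board from the tilt-out bin into the board rack

## Task

First slide the black size slide of the board rack all the way to its end stop, so that the slot becomes long enough. Then tip the bin out fully, take out the wooden serving board, lower it into the rack's slot without dropping it and let it go standing upright on its lower edge, handle up; finally tip the empty bin fully shut. Do not knock over or shift the other things on the shelf.

Things in the scene. Friction and masses are not known exactly. Their poses are not given: they have to be found in the camera images.
- cradle: fixed white wire cradle holding the tilt-out bin, 184 mm wide (y), 139 mm deep (x), 202 mm tall. Origin on the shelf below the bin's hinge, midway across; +x runs from the open front into the cradle, z up. A wire roof (top at 202 mm) covers x = 58 to 139 mm, so the board cannot be lifted out while the bin is shut; nearer the front it is open above, with only a sloping wire at each side
- bin (a joint): tilt of the open-topped grey plastic bin about the hinge at its bottom front edge. 0 = shut (upright), 0.50 rad (29 degrees) = fully out on its stop, top leaning to the cradle's -x. Stiff hinge: stays where it is left; 2 to 6 N at the lip moves it. Hook closed fingers behind the front panel from above and pull, or push its outer face shut close below the lip (fingertips 10 to 20 mm under it)
- bin_hinge (a point): middle of the bin's hinge line (along the cradle's y), 12 mm above the cradle's origin; axes turn with the bin: x into the bin, z up along the front panel. In these axes the panel fills x = 0 to 6 mm, 166 mm wide, z up to 175 mm; behind it the bin is empty to x = 52 mm; bin 121 mm deep, floor 6 mm, side and back walls 95 mm high
- bin_lip (a point): middle of the upper edge of the bin's front panel: 187 mm above the shelf when shut, about 166 mm (and 84 mm nearer the front) when fully out; axes turn with the bin as those of bin_hinge
- board: plain wooden serving board, 14 mm thick (x), 110 mm wide (y), 155 mm tall (z): main part 115 mm tall, above it the handle, 36 mm wide, 40 mm tall, centred. 0.12 to 0.24 kg. Origin at the centre of its lower edge, z to the handle. Starts standing in the bin parallel to the front panel, near x = 65, z = 6 mm of bin_hinge, between two ribs 18 mm apart and 76 mm high; leans with the bin
- rack: fixed white board rack, base 90 mm (x) by 170 mm (y) by 10 mm. Origin under the centre of the base. A trough runs along y between two upright fences 18 mm apart, with a flared mouth; fence tops 71 mm above the shelf; end blocks at y = -75 and 75 mm (inside)
- slot (a point): middle of the floor of the fully opened slot (10 mm above the shelf), axes as the rack: the board stands here with its thickness along x and width along y. Fully open the slot is 126 mm long (y) and 18 mm wide (x)
- size_slide (a joint): position of the size slide along the rack's -y direction, in m: 0.08 = end stop (slot 126 mm long), 0 = other end (slot 46 mm). Stays where it is left; about 3 N of friction
- slide_top (a point): middle of the top of the size slide's black grip, 120 mm above the shelf; grip 22 mm (x) by 24 mm (y) by 45 mm tall, standing above the fences; axes as the rack
- can_a: sealed aluminium soda can, upright, 66 mm across, 122 mm tall; origin at the centre of its foot; bystander
- can_b: a second soda can like the first; bystander
- cup: red ceramic measuring cup, 84 mm across the mouth, 75 mm tall, with a side handle; origin at the centre of its foot; bystander
- dipper: wooden honey dipper lying flat, 158 mm long, up to 34 mm thick; origin midway along it on the shelf; bystander
- funnel: small steel funnel standing mouth down, 90 mm across, 105 mm tall; origin at the centre of its foot; bystander
- jar: glass jar with a cap, 72 mm across, 110 mm tall; origin at the centre of its foot; bystander
Not all that is in view belongs to the job. Of the things shaped like the board, the wooden one is meant.

How it is judged:
By the outcome, as a careful person would: the job done as asked, in the order asked, and still so for the second after the job is handed in, with the robot touching nothing.
It also fails if it takes over 69 s, if anything falls off the work surface, if the arm or the gripper's body presses on something with over 40 N, if the wrist force passes 120 N, or if a joint passes its speed limit or range.

## Robot

A 6-joint arm with a two-finger parallel gripper is mounted at the origin on the work surface. World frame = base frame: x ahead of the robot, y to its left, z up, the work surface at z = 0. Lengths are in mm, angles in rad, forces in N, time in s.
With the tool pointing down it reaches from about 275 to 725 mm from the base axis. Payload 15.9 kg.
Tool frame: the origin (TCP) lies on the centre line of the jaws, within the pads' length; the fingertips stand 25 mm ahead of it and the grasp point (between the pads) lies 6 mm ahead of it (r.finger_overhang is the distance from the TCP to the fingertips, in mm); z points along the fingers, y is the line along which they close (so a half turn about z gives the same grasp; the last joint's range is limited). The gripper opens to 85 mm and grips with 20 to 120 N. Pads are 22 mm wide; open, the fingers measure 114 mm over their backs; the gripper's body (76 mm by 85 mm) begins 54 mm behind the grasp point. The pads swing forward as they close: fully open they stand 13 mm farther back than shut.
Start: joints at [1.23, 0.213, -0.034, 1.323, 0, 1.571], TCP at [167.114, 471.231, 232.706] pointing down, gripper open.
Joint ranges: [-2.98, 2.98], [-0.74, 1.72], [-1.14, 1.35], [-2.1, 2.04], [-1.57, 1.44], [-3.14, 3.14]. Speed limits (rad/s): [1.89, 1.89, 2.39, 2.57, 3.14, 3.14].

## Interface

Orientations are given as a unit quaternion [w, x, y, z].
In Python, from rig import sensors, imaging, workorder, boxes_of, r gives the robot as it stands. The module is installed in compiled form; this text tells all that it offers.
- The arm moves only by the tool play_rows, never from a script. Its argument "plan" is a list of rows, each a list of 2 entries, a list of its own where there are three numbers: the shift along the tool's x, y, z in mm, then the turn, a rotation vector about the tool's x, y, z in rad. In form: [[[dx, dy, dz], [ax, ay, az]], ...]. A call has 1 to 8 rows; each row is the pose to reach, as a shift and turn from the pose commanded when the call began, along the tool's axes at that moment; what a row does not reach only later rows make up. A row lasts 1/12 s, in which the tool goes at most 41.7 mm and 7.16 degrees, less where a joint would pass 70% of its speed; a pose out of reach is approached as far as the arm can. A call with a gripper value outside its range is refused whole. "jaw" is the closure, from 0 (fully open) to 1 (shut), set as the call begins (left out, the last holds). The fingers move at their own pace and stop on an object; "newtons" is the grip in N (left out, the last holds). Time passes only in rows, so rows that repeat a pose let the fingers close. It gives the time, the measured TCP pose, the force, the opening and the grip force at its end, in the units of the state.
- sensors.get_obs(): the state, without advancing time (a new reading comes with each control period).
- imaging.get_image(name): name is "scene" or "top"; returns (picture, depth): 384x512x3 uint8, blue, green, red; 384x512 float32, mm along the optical axis (not along the pixel's ray), 0 where there is no reading.
- imaging.camera_params(name): a dict with "intrinsics" (3x3 intrinsics, pixels), "world_to_cam" (4x4, takes a point from world to camera coordinates). Camera axes: x right, y up, looking along -z (the intrinsics and any distortion apply to the point x, -y, -z); pixel columns grow to the right and rows downward; lengths in mm; the calibration is good to about 2 mm. A picture is of the moment at which its call begins. camera_params takes no time and is no camera call.
- workorder.hand_in(): hands the job in; it is judged then, once.
Trained networks look in the newest picture that a camera, given by its name, has taken for a name from the list of things; names that differ only in an ending like _2 or _b are one class to them, and where a whole thing is asked for, a point or a joint stands for the part that bears it (a point fixed in the world has none). Each returns a list of dicts, best first, with "p" (0 to 1); they miss things now and then, are a little off and sometimes report something else, mostly with a low value. They report only what shows in the picture. A call takes as long as a camera call. They do not tell look-alikes from the thing itself.
- boxes_of(query, camera): "rect" ([left, top, width, height] in pixels, round what is visible of it).
The state is a dict: "time_s": time; "joints": joint angles; "joint_vel": joint speeds; "joint_torque": joint torques, N m; "ee_pos": TCP position; "tool_rot": TCP orientation; "contact_force": force on the tool from outside, world axes, zero at the start; "torque": the same for the moment, N m; "gripper_width": opening from 0.0 (shut) to 1.0 (fully open); "grasp_force": force on a finger pad.
Only numpy, scipy, OpenCV 4.12 (cv2) and the standard library are available. Lean on these libraries where they do the work, as an engineer would, in place of code of your own. Each camera call takes 0.05 s, during which the arm holds its last target. There are 200 camera calls.

## Working session

There is one attempt and no reset: what is moved stays moved. The work goes in short steps, Python scripts to look and compute and a tool call to move; the robot and the scene stay as the last step left them, time stands still between calls to the robot, and variables do not carry over. Pictures are saved under pics/ and viewed, at most 10 in all, crops included, and the job is handed in when it is done.

Besides the shell and the picture viewer there is one more tool, called after "Request:" as name([rows], argument=value, ...), one row to a line, values as JSON. play_rows: Moves the arm, as the interface text tells. Its arguments: {"type":"object","properties":{"plan":{"type":"array"},"jaw":{"type":"number"},"newtons":{"type":"number"}},"required":["plan"]}

```bash
mkdir -p pics
python3 - <<'E'
from rig import sensors, imaging, boxes_of, r
import cv2, numpy as np
o=sensors.get_obs(); print(o['time_s'],o['ee_pos'],o['tool_rot'],o['contact_force'],r.finger_overhang)
for n in ("scene","top"):
    im,d=imaging.get_image(n); cv2.imwrite(f"pics/{n}0.png",im); np.save(f"{n}0.npy",d)
    p=imaging.camera_params(n); print(n,np.round(p["intrinsics"],1).tolist(),np.round(p["world_to_cam"],3).tolist(), [k for k in p])
for q in ("cradle","bin","board","rack","size_slide","can_a","cup","dipper","funnel","jar"):
    for n in ("scene","top"):
        print(q,n,[(np.round(b["rect"]).astype(int).tolist(),round(b["p"],2)) for b in boxes_of(q,n)[:4]])
print(sensors.get_obs()['time_s'])
E
```

```text
0.0 [167.02655521 470.9313992  232.23038702] [-8.36640223e-05  1.69614428e-01  9.85510350e-01 -5.37564184e-04] [0.9074721  0.32946038 0.05436958] 25.0
scene [[396.5, 0.0, 250.9], [0.0, 396.5, 193.1], [0.0, 0.0, 1.0]] [[-0.036, 0.999, 0.0, 14.496], [-0.865, -0.031, 0.501, 441.454], [0.5, 0.018, 0.866, -1440.761], [0.0, 0.0, 0.0, 1.0]] ['intrinsics', 'world_to_cam']
top [[384.1, 0.0, 251.4], [0.0, 384.1, 196.5], [0.0, 0.0, 1.0]] [[0.018, -1.0, 0.001, -17.092], [0.993, 0.018, 0.116, -608.501], [-0.116, -0.001, 0.993, -1154.688], [0.0, 0.0, 0.0, 1.0]] ['intrinsics', 'world_to_cam']
cradle scene [([120, 169, 98, 82], 0.59)]
cradle top [([278, 156, 81, 65], 0.73)]
bin scene [([90, 166, 38, 38], 0.73), ([139, 164, 74, 78], 0.6), ([228, 273, 32, 32], 0.5)]
bin top [([282, 175, 65, 47], 0.77)]
board scene [([87, 229, 29, 50], 0.95), ([153, 186, 42, 30], 0.64), ([139, 164, 78, 78], 0.4)]
board top [([356, 134, 31, 41], 0.97), ([293, 190, 43, 7], 0.61)]
rack scene [([286, 192, 63, 36], 0.67)]
rack top [([161, 190, 55, 36], 0.89)]
size_slide scene [([306, 191, 16, 19], 0.57)]
size_slide top [([181, 203, 11, 7], 0.51), ([240, 246, 6, 51], 0.23)]
can_a scene [([236, 177, 25, 41], 0.84), ([89, 164, 38, 40], 0.67)]
can_a top [([237, 199, 26, 27], 0.94), ([365, 210, 33, 25], 0.7)]
cup scene [([375, 165, 43, 36], 0.79), ([154, 186, 40, 28], 0.29), ([286, 192, 61, 42], 0.17)]
cup top [([88, 226, 42, 24], 0.97)]
dipper scene [([255, 132, 10, 47], 0.75)]
dipper top [([237, 244, 12, 56], 0.67)]
funnel scene [([228, 274, 34, 34], 0.92)]
funnel top [([236, 122, 31, 31], 0.59), ([159, 193, 59, 31], 0.5)]
jar scene [([388, 230, 36, 35], 0.75)]
jar top [([99, 155, 30, 25], 0.57)]
1.1
```

View pics/scene0.png

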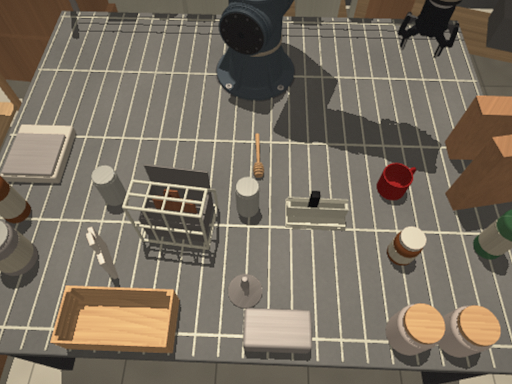

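View pics/top0.png

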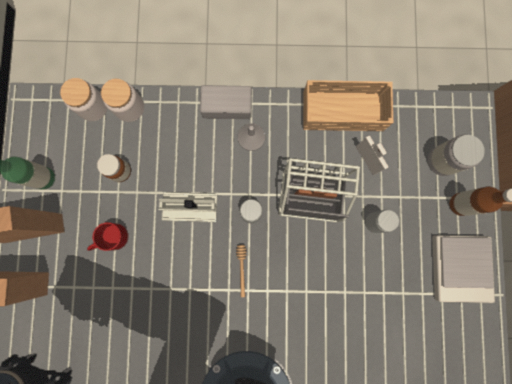

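The scene image shows the cradle with the bin shut at (172,205), the front panel facing the robot, the rack at (317,212) with the black grip at (314,198), and bystanders around them. Things that could be taken for the board:
- the brown board in the bin, scene (173,200) / top (315,193)
- the grey-white board standing at scene (100,253) / top (372,152)

I choose the brown one in the bin and will check it in a crop.

```bash
cat > h.py <<'E'
import numpy as np, cv2
from rig import sensors, imaging, boxes_of, r
from scipy.spatial.transform import Rotation as R
def cloud(n, im=None, d=None, save=None):
    if d is None: im,d=imaging.get_image(n)
    if save: cv2.imwrite(save,im)
    p=imaging.camera_params(n); K=p["intrinsics"]; W=p["world_to_cam"]
    v,u=np.mgrid[:d.shape[0],:d.shape[1]]
    c=np.stack([(u-K[0,2])/K[0,0]*d,-(v-K[1,2])/K[1,1]*d,-d],-1)
    P=(c-W[:3,3])@W[:3,:3]; P[d<=0]=np.nan
    return P,im
def pose():
    o=sensors.get_obs(); q=o['tool_rot']; return np.array(o['ee_pos']),R.from_quat([q[1],q[2],q[3],q[0]]),o
E
python3 - <<'E'
from h import *
for n,rs in (("top",(170,225,150,225)),("top",(150,228,272,365))):
    im=cv2.imread(f"pics/{n}0.png"); P,_=cloud(n,im,np.load(f"{n}0.npy"))
    a,b,c,e=rs; Q=P[a:b,c:e].reshape(-1,3); C=im[a:b,c:e].reshape(-1,3).astype(int)
    Q0=Q[:,2]>5; 
    print("zhist",np.histogram(Q[Q0][:,2],bins=np.arange(0,240,10))[0])
    np.save(f"q{c}.npy",np.c_[Q,C])
q=np.load("q150.npy")
def rect(m,t):
    s=q[m]; rc=cv2.minAreaRect(s[:,:2].astype(np.float32)); print(t,len(s),np.round(rc[0],1),np.round(rc[1],1),round(rc[2],1),np.round(cv2.boxPoints(rc)).tolist(), np.round(np.median(s[:,2]),1))
z=q[:,2]; rect((z>110)&(z<128),"slide"); rect((z>55)&(z<82),"fence"); rect((z>6)&(z<82),"rack")
q=np.load("q272.npy"); z=q[:,2]
rect((z>192)&(z<212),"roof"); rect((z>178)&(z<192),"lip"); 
br=(q[:,5]-q[:,3]>40)&(q[:,2]>60); rect(br,"board"); print(np.percentile(q[br][:,2],[5,50,95]))
a=cv2.resize(cv2.imread("pics/top0.png")[145:230,150:370],None,fx=3.6,fy=3.6,interpolation=cv2.INTER_CUBIC)
b=cv2.resize(cv2.imread("pics/scene0.png")[155:255,80:300],None,fx=3.6,fy=3.6,interpolation=cv2.INTER_CUBIC)[:290]
cv2.imwrite("pics/c0.png",np.vstack([a,b]))
E
```

```text
zhist [484 640  63  13  27  42 196  78   8   5   1  41  28   0   0   0   0   0
   0   0   0   0   0]
zhist [241 642 265  78  93  92  97 120 154 109 280  63  76 125  51  53  55  66
 165 261 659   0   0]
slide 69 [575.4 176.1] [20.4 23. ] 0.7 [[565.0, 187.0], [565.0, 164.0], [586.0, 165.0], [585.0, 188.0]] 119.6
fence 302 [576.6 189.7] [165.7  33.4] 89.3 [[559.0, 107.0], [592.0, 107.0], [594.0, 272.0], [561.0, 273.0]] 67.4
rack 1483 [611.9 200.2] [163.3 224.5] 0.9 [[529.0, 311.0], [532.0, 87.0], [695.0, 89.0], [692.0, 314.0]] 12.4
roof 914 [ 645.7 -196.6] [192.1  85.9] 84.3 [[593.0, -288.0], [679.0, -296.0], [698.0, -105.0], [613.0, -97.0]] 201.3
lip 180 [ 616.  -192.8] [190.6 134.2] 84.3 [[540.0, -281.0], [673.0, -294.0], [692.0, -105.0], [559.0, -91.0]] 186.4
board 196 [ 611.9 -193.1] [108.4  10.7] 84.4 [[601.0, -247.0], [612.0, -248.0], [623.0, -140.0], [612.0, -139.0]] 132.7
[106.27526581 132.70976945 174.1707188 ]
```

View pics/c0.png

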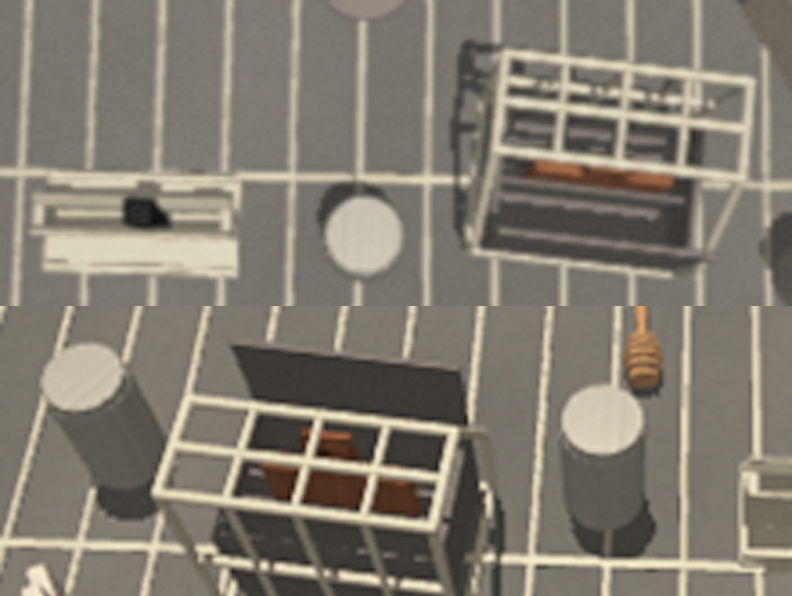

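Run:
```python
from h import *
im0=cv2.imread("pics/top0.png"); P,_=cloud("top",im0,np.load("top0.npy"))
Q=P[170:235,150:230].reshape(-1,3); C=im0[170:235,150:230].reshape(-1,3).astype(int)
def ln(m,t): 
    s=Q[m]; print(t,len(s),"x",np.round(np.percentile(s[:,0],[0,2,50,98,100]),1),"y",np.round(np.percentile(s[:,1],[0,2,50,98,100]),1))
br=C.min(1)>130
ln((abs(Q[:,2]-10)<6)&(Q[:,0]>525)&(Q[:,0]<565)&br,"base near")
ln((abs(Q[:,2]-70)<8)&br,"fence tops"); ln((Q[:,2]>100),"grip"); ln((C.max(1)<60)&(abs(Q[:,0]-576)<25),"dark")
ins=(abs(Q[:,0]-576)<6); b=np.arange(100,285,6)
for i in range(len(b)-1):
    m=ins&(Q[:,1]>=b[i])&(Q[:,1]<b[i+1]); print(int(b[i]),m.sum(),np.round(Q[m][:,2].astype(float)).tolist()[:10])
a=cv2.resize(im0[180:230,150:225],None,fx=8,fy=8,interpolation=cv2.INTER_CUBIC)
s=cv2.resize(cv2.imread("pics/scene0.png")[183:235,278:353],None,fx=8,fy=8,interpolation=cv2.INTER_CUBIC)
cv2.imwrite("pics/c1.png",np.vstack([a,s])[:816][::1,:]); x=np.vstack([a,s]); cv2.imwrite("pics/c1.png",cv2.resize(x,None,fx=.73,fy=.73))
```

```text
base near 470 x [525.8 531.6 550.4 564.1 564.4] y [ 63.2 107.7 190.6 271.8 298. ]
fence tops 186 x [558.9 560.3 587.4 593.2 593.5] y [108.1 109.2 202.  269.8 272.5]
grip 70 x [565.2 565.4 575.5 585.6 585.8] y [164.6 164.7 175.4 187.5 187.7]
dark 72 x [565.2 565.4 574.1 584.3 585.6] y [164.4 164.5 171.  183.9 184.8]
100 8 [12.0, -1.0, 8.0, 1.0, 8.0, 2.0, 4.0, 0.0]
106 13 [57.0, 53.0, 62.0, 57.0, 24.0, 60.0, 55.0, 26.0, 64.0, 63.0]
112 3 [59.0, 60.0, 63.0]
118 5 [14.0, 12.0, 11.0, 10.0, 11.0]
124 7 [11.0, 8.0, 12.0, 13.0, 9.0, 12.0, 8.0]
130 4 [11.0, 8.0, 5.0, 13.0]
136 7 [11.0, 9.0, 13.0, 9.0, 11.0, 10.0, 13.0]
142 7 [15.0, 6.0, 14.0, 8.0, 7.0, 7.0, 14.0]
148 8 [13.0, 12.0, 9.0, 7.0, 10.0, 10.0, 11.0, 11.0]
154 8 [9.0, 9.0, 8.0, 12.0, 13.0, 10.0, 9.0, 8.0]
160 25 [115.0, 116.0, 99.0, 74.0, 114.0, 93.0, 76.0, 54.0, 112.0, 88.0]
166 9 [116.0, 121.0, 121.0, 120.0, 119.0, 119.0, 124.0, 122.0, 121.0]
172 8 [123.0, 120.0, 118.0, 121.0, 120.0, 122.0, 124.0, 119.0]
178 10 [122.0, 118.0, 122.0, 122.0, 120.0, 123.0, 122.0, 121.0, 119.0, 121.0]
184 5 [118.0, 116.0, 119.0, 120.0, 122.0]
190 0 []
196 0 []
202 1 [12.0]
208 6 [12.0, 9.0, 9.0, 8.0, 12.0, 12.0]
214 6 [10.0, 8.0, 7.0, 8.0, 10.0, 11.0]
220 6 [10.0, 10.0, 11.0, 13.0, 11.0, 13.0]
226 6 [10.0, 9.0, 8.0, 8.0, 11.0, 11.0]
232 6 [9.0, 8.0, 10.0, 8.0, 12.0, 8.0]
238 4 [9.0, 10.0, 10.0, 9.0]
244 5 [10.0, 5.0, 12.0, 8.0, 8.0]
250 7 [13.0, 12.0, 7.0, 9.0, 13.0, 11.0, 9.0]
256 4 [11.0, 12.0, 8.0, 11.0]
262 20 [60.0, 53.0, 60.0, 56.0, 44.0, 29.0, 58.0, 51.0, 39.0, 27.0]
268 6 [60.0, 58.0, 61.0, 60.0, 61.0, 62.0]
274 0 []
```

View pics/c1.png

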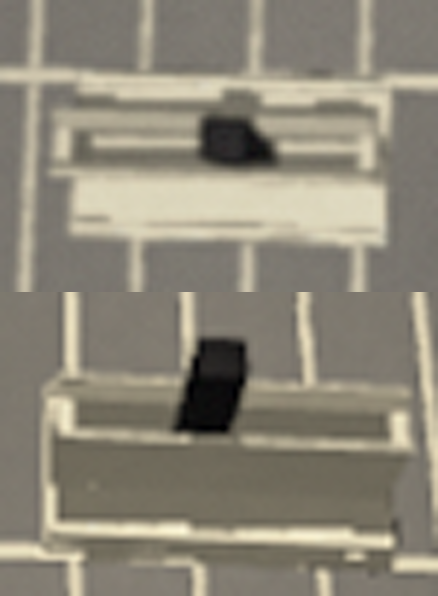

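The wooden board in the bin is confirmed (brown, handle up). The crop shows the slide grip slightly nearer the -y end of the trough: 49 mm free on the -y side and 77 mm on the +y side. Its opening direction will show when it is moved. I'll move above the slide first.

Request:
play_rows([
  [[-483, -142, 0], [0, 0, 1.24]],
  [[-483, -142, 0], [0, 0, 1.24]],
  [[-483, -142, 0], [0, 0, 1.24]],
  [[-483, -142, 0], [0, 0, 1.24]],
  [[-483, -142, 0], [0, 0, 1.24]],
  [[-483, -142, 0], [0, 0, 1.24]],
  [[-483, -142, 0], [0, 0, 1.24]],
  [[-483, -142, 0], [0, 0, 1.24]],
], jaw=0.4, newtons=40)

```text
time_s: 1.77
ee_pos: [438.5, 274.1, 232.9]
tool_rot: [0.0, 0.624, 0.782, 0.0]
contact_force: [0.0, 1.2, -0.3]
gripper_width: 0.602
grasp_force: 0.0
```

```bash
cat >> h.py <<'E'
def go(pos, yaw, pitch=0):
    """shift+turn in tool axes from measured pose to: tool x along yawed world y, y along world x, pitched about tool x"""
    p,Rc,o=pose(); s,c=np.sin(yaw),np.cos(yaw)
    T=R.from_matrix(np.array([[-s,c,0],[c,s,0],[0,0,-1.]]).T)*R.from_rotvec([pitch,0,0])
    d=Rc.inv().apply(np.array(pos)-p); w=(Rc.inv()*T).as_rotvec()
    print("t",round(o['time_s'],2),"at",np.round(p,1),"F",np.round(o['contact_force'],1),"w",round(o['gripper_width'],3),"gf",round(o['grasp_force'],1))
    print("  GO",np.round(d,1).tolist(),np.round(w,3).tolist(),"ry tool x",np.round(Rc.apply([1,0,0]),3),"z",np.round(Rc.apply([0,0,1]),3))
E
python3 -c "
from h import *
go([575.5,176,200],-0.012)"
```

```text
t 1.77 at [438.5 274.1 232.9] F [ 0.   1.2 -0.3] w 0.602 gf 0.0
  GO [-126.0, 111.8, 32.9] [0.0, -0.0, 0.236] ry tool x [-0.222  0.975  0.   ] z [ 0.  0. -1.]
```

Request:
play_rows([
  [[-126, 112, 33], [0, 0, 0.236]],
  [[-126, 112, 33], [0, 0, 0.236]],
  [[-126, 112, 33], [0, 0, 0.236]],
  [[-126, 112, 33], [0, 0, 0.236]],
  [[-126, 112, 33], [0, 0, 0.236]],
  [[-126, 112, 33], [0, 0, 0.236]],
  [[-126, 112, 33], [0, 0, 0.236]],
])

```text
time_s: 2.35
ee_pos: [574.6, 178.5, 199.5]
tool_rot: [-0.0, 0.709, 0.705, -0.0]
contact_force: [0.1, 0.3, 0.1]
gripper_width: 0.603
grasp_force: 0.0
```

```bash
python3 -c "
from h import *
go([575.5,176,104],-0.012)"
```

```text
t 2.35 at [574.6 178.5 199.5] F [0.1 0.3 0.1] w 0.603 gf 0.0
  GO [-2.5, 1.0, 95.5] [-0.001, -0.0, 0.005] ry tool x [0.007 1.    0.   ] z [-0.001  0.    -1.   ]
```

Request:
play_rows([
  [[-2.5, 1, 35], [0, 0, 0]],
  [[-2.5, 1, 65], [0, 0, 0]],
  [[-2.5, 1, 85], [0, 0, 0]],
  [[-2.5, 1, 95], [0, 0, 0]],
  [[-2.5, 1, 95], [0, 0, 0]],
  [[-2.5, 1, 95], [0, 0, 0]],
])

```text
time_s: 2.85
ee_pos: [575.6, 176.9, 105.8]
tool_rot: [0.0, 0.709, 0.705, 0.0]
contact_force: [0.3, 0.1, 1.2]
gripper_width: 0.601
grasp_force: 0.0
```

Request:
play_rows([
  [[0, 0, 0], [0, 0, 0]],
  [[0, 0, 0], [0, 0, 0]],
  [[0, 0, 0], [0, 0, 0]],
  [[0, 0, 0], [0, 0, 0]],
  [[0, 0, 0], [0, 0, 0]],
  [[0, 0, 0], [0, 0, 0]],
  [[0, 0, 0], [0, 0, 0]],
], jaw=1, newtons=30)

```text
time_s: 3.43
ee_pos: [576.3, 176.5, 106.3]
tool_rot: [0.0, 0.709, 0.705, 0.001]
contact_force: [-4.9, 1.9, 11.6]
gripper_width: 0.251
grasp_force: 32.2
```

Request:
play_rows([
  [[-2, 0, 0], [0, 0, 0]],
  [[-4, 0, 0], [0, 0, 0]],
  [[-6, 0, 0], [0, 0, 0]],
  [[-8, 0, 0], [0, 0, 0]],
  [[-10, 0, 0], [0, 0, 0]],
  [[-10, 0, 0], [0, 0, 0]],
])

```text
time_s: 3.93
ee_pos: [576.2, 166.4, 106.3]
tool_rot: [0.0, 0.709, 0.705, 0.001]
contact_force: [-4.7, 0.5, 12.0]
gripper_width: 0.247
grasp_force: 32.2
```

Request:
play_rows([
  [[-6, 0, 0], [0, 0, 0]],
  [[-12, 0, 0], [0, 0, 0]],
  [[-18, 0, 0], [0, 0, 0]],
  [[-24, 0, 0], [0, 0, 0]],
  [[-30, 0, 0], [0, 0, 0]],
  [[-33, 0, 0], [0, 0, 0]],
  [[-35, 0, 0], [0, 0, 0]],
  [[-37, 0, 0], [0, 0, 0]],
])

```text
time_s: 4.6
ee_pos: [575.8, 129.5, 106.3]
tool_rot: [-0.0, 0.709, 0.705, 0.001]
contact_force: [-7.5, 3.4, 12.5]
gripper_width: 0.25
grasp_force: 32.4
```

Request:
play_rows([
  [[-1, 0, 0], [0, 0, 0]],
  [[-2, 0, 0], [0, 0, 0]],
  [[-3, 0, 0], [0, 0, 0]],
  [[-4, 0, 0], [0, 0, 0]],
  [[-4, 0, 0], [0, 0, 0]],
])

```text
time_s: 5.02
ee_pos: [575.7, 126.4, 106.3]
tool_rot: [-0.001, 0.709, 0.705, 0.001]
contact_force: [-7.3, 9.1, 11.7]
gripper_width: 0.252
grasp_force: 32.3
```

Request:
play_rows([
  [[-1, 0, 0], [0, 0, 0]],
  [[-2, 0, 0], [0, 0, 0]],
  [[-3, 0, 0], [0, 0, 0]],
  [[-3, 0, 0], [0, 0, 0]],
])

```text
time_s: 5.35
ee_pos: [575.7, 126.0, 106.3]
tool_rot: [-0.002, 0.708, 0.706, 0.003]
contact_force: [-6.7, 28.6, 7.3]
gripper_width: 0.248
grasp_force: 31.9
```

```bash
python3 -c "
from h import *
go([575.5,176,104],-0.012)
P,im=cloud('top',save='pics/top1.png')
Q=P[170:235,150:250].reshape(-1,3);m=(Q[:,2]>50)&(abs(Q[:,0]-576)<7);y=Q[m][:,1];print(np.histogram(y,np.arange(80,290,6)))
"
```

```text
t 5.35 at [575.7 126.  106.3] F [-6.7 28.6  7.3] w 0.248 gf 31.9
  GO [50.0, -0.4, 2.7] [0.001, -0.008, 0.008] ry tool x [0.004 1.    0.008] z [ 0.001  0.008 -1.   ]
(array([27, 25, 31, 32, 26, 31, 32, 31, 32, 23, 30, 31, 15,  0,  0,  0,  0,
        0,  0,  0,  0,  0,  0,  0,  0,  0,  0,  0,  0,  0,  0,  0,  0,  0]), array([ 80,  86,  92,  98, 104, 110, 116, 122, 128, 134, 140, 146, 152,
       158, 164, 170, 176, 182, 188, 194, 200, 206, 212, 218, 224, 230,
       236, 242, 248, 254, 260, 266, 272, 278, 284]))
```

Slide stalled at 28 N after 50 mm of travel (49 predicted): end stop reached. Next I'll back off, release and rise.

Request:
play_rows([
  [[2.5, 0, 0], [0, 0, 0]],
  [[2.5, 0, 0], [0, 0, 0]],
])

```text
time_s: 5.57
ee_pos: [575.7, 126.4, 106.3]
tool_rot: [-0.001, 0.709, 0.705, 0.001]
contact_force: [-6.7, 10.4, 11.3]
gripper_width: 0.25
grasp_force: 32.3
```

Request:
play_rows([
  [[0, 0, 0], [0, 0, 0]],
  [[0, 0, 0], [0, 0, 0]],
  [[0, 0, 0], [0, 0, 0]],
  [[0, 0, 0], [0, 0, 0]],
  [[0, 0, -35], [0, 0, 0]],
  [[0, 0, -70], [0, 0, 0]],
  [[0, 0, -110], [0, 0, 0]],
  [[0, 0, -150], [0, 0, 0]],
], jaw=0.4)

```text
time_s: 6.23
ee_pos: [575.0, 124.2, 256.4]
tool_rot: [-0.0, 0.709, 0.705, -0.0]
contact_force: [0.8, 0.1, 0.8]
gripper_width: 0.6
grasp_force: 0.0
```

```bash
python3 -c "
from h import *
go([577.4,-189.4,255],-0.10)
P,im=cloud('top',save='pics/top2.png')
Q=P[170:235,150:250].reshape(-1,3);m=(Q[:,2]>100)&(Q[:,2]<130)&(abs(Q[:,0]-576)<12);y=Q[m][:,1];print(len(y),np.percentile(y,[0,5,50,95,100]))
"
```

```text
t 6.23 at [575.  124.2 256.4] F [0.8 0.1 0.8] w 0.6 gf 0.0
  GO [-313.6, 4.4, 1.5] [-0.001, 0.0, 0.094] ry tool x [ 0.006  1.    -0.   ] z [-0.001 -0.    -1.   ]
64 [ 0.10889426  0.27840502 10.31876996 23.20122034 26.38464533]
```

Request:
play_rows([
  [[-313, 4, 0], [0, 0, 0.094]],
  [[-313, 4, 0], [0, 0, 0.094]],
  [[-313, 4, 0], [0, 0, 0.094]],
  [[-313, 4, 0], [0, 0, 0.094]],
  [[-313, 4, 0], [0, 0, 0.094]],
  [[-313, 4, 0], [0, 0, 0.094]],
  [[-313, 4, 0], [0, 0, 0.094]],
  [[-313, 4, 0], [0, 0, 0.094]],
], jaw=1)

```text
time_s: 6.95
ee_pos: [577.0, -192.8, 254.5]
tool_rot: [0.0, 0.742, 0.67, -0.0]
contact_force: [-0.7, 0.0, 1.0]
gripper_width: -0.001
grasp_force: 0.0
```

```bash
python3 -c "
from h import *
go([577.4,-189.4,185],-0.10)
P,im=cloud('top',save='pics/top3.png')
Q=P[170:235,150:230].reshape(-1,3);m=(Q[:,2]>100)&(Q[:,2]<130)&(abs(Q[:,0]-576)<12)&(Q[:,1]>80);y=Q[m][:,1];print(len(y),np.percentile(y,[0,5,50,95,100]))
"
```

```text
t 6.95 at [ 577.  -192.8  254.5] F [-0.7  0.   1. ] w -0.001 gf 0.0
  GO [3.5, 0.1, 69.5] [-0.0, 0.001, -0.003] ry tool x [ 0.103  0.995 -0.001] z [-0.    -0.001 -1.   ]
74 [115.17489532 115.49667451 126.89174424 138.06256811 138.80737787]
```

Slide is at 127 mm, against the end block at 115 and fully open. Now I'll hook the bin.

Request:
play_rows([
  [[3.5, 0, 20], [0, 0, 0]],
  [[3.5, 0, 38], [0, 0, 0]],
  [[3.5, 0, 52], [0, 0, 0]],
  [[3.5, 0, 62], [0, 0, 0]],
  [[3.5, 0, 69], [0, 0, 0]],
  [[3.5, 0, 69], [0, 0, 0]],
])

```text
time_s: 7.5
ee_pos: [577.5, -184.8, 184.5]
tool_rot: [-0.001, 0.742, 0.671, -0.0]
contact_force: [-0.3, 1.0, 0.2]
gripper_width: -0.002
grasp_force: 0.0
```

Request:
play_rows([
  [[0, -2, 0], [0, 0, 0]],
  [[0, -4, 0], [0, 0, 0]],
  [[0, -6, 0], [0, 0, 0]],
  [[0, -8, 0], [0, 0, 0]],
  [[0, -8.5, 0], [0, 0, 0]],
  [[0, -8.5, 0], [0, 0, 0]],
])

```text
time_s: 8.0
ee_pos: [569.5, -184.2, 186.1]
tool_rot: [0.0, 0.742, 0.671, 0.0]
contact_force: [-0.3, -0.2, 0.1]
gripper_width: -0.003
grasp_force: 0.0
```

Request:
play_rows([
  [[0, -5, 0], [0, 0, 0]],
  [[0, -11, -1], [-0.0625, 0, 0]],
  [[0, -22, -1], [-0.125, 0, 0]],
  [[0, -33, -1], [-0.1875, 0, 0]],
  [[0, -43, 0], [-0.25, 0, 0]],
  [[0, -54, 2], [-0.3125, 0, 0]],
  [[0, -65, 4.5], [-0.375, 0, 0]],
  [[0, -65, 4.5], [-0.375, 0, 0]],
])

```text
time_s: 8.67
ee_pos: [500.2, -176.3, 178.9]
tool_rot: [0.138, 0.729, 0.659, 0.125]
contact_force: [1.4, -0.3, 0.7]
gripper_width: 0.005
grasp_force: 0.0
```

```bash
python3 -c "
from h import *
go([500,-180,174],-0.10,-0.5)
"
```

```text
t 8.67 at [ 500.2 -176.3  178.9] F [ 1.4 -0.3  0.7] w 0.005 gf 0.0
  GO [-3.7, -1.6, 4.6] [-0.126, -0.001, -0.001] ry tool x [0.101 0.995 0.001] z [ 0.364 -0.036 -0.931]
```

Request:
play_rows([
  [[0, -6, 0], [-0.03, 0, 0]],
  [[0, -12, 0], [-0.06, 0, 0]],
  [[0, -18, 0], [-0.095, 0, 0]],
  [[0, -22, 0], [-0.125, 0, 0]],
  [[0, -22, 0], [-0.125, 0, 0]],
])

```text
time_s: 9.08
ee_pos: [484.6, -175.8, 173.7]
tool_rot: [0.184, 0.719, 0.65, 0.166]
contact_force: [0.8, 1.3, 0.4]
gripper_width: 0.005
grasp_force: 0.5
```

```bash
python3 -c "
from h import *
go([477,-180,170],-0.10,-0.5)
P,im=cloud('top',save='pics/top4.png')
im=cv2.resize(im[120:250,230:400],None,fx=3.5,fy=3.5,interpolation=cv2.INTER_CUBIC)
s=cv2.resize(cloud('scene')[1][120:250,80:250],None,fx=3.5,fy=3.5,interpolation=cv2.INTER_CUBIC)
cv2.imwrite('pics/c2.png',cv2.resize(np.hstack([im,s]),(800,306)))
"
```

```text
t 9.08 at [ 484.6 -175.8  173.7] F [0.8 1.3 0.4] w 0.005 gf 0.5
  GO [-4.9, -8.0, -0.2] [0.001, 0.0, -0.0] ry tool x [ 0.1    0.995 -0.   ] z [ 0.478 -0.048 -0.877]
```

View pics/c2.png

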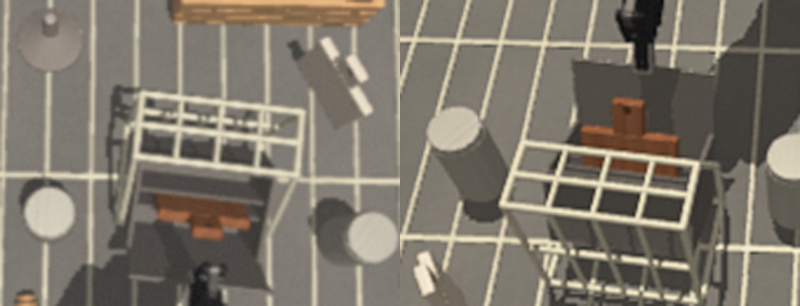

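The bin is tipped out with the wooden board leaning with it, and the handle shows in the right crop at (628,115). I'll pull further until the stop is felt.

Request:
play_rows([
  [[0, -2, 0], [0, 0, 0]],
  [[0, -4, 0], [0, 0, 0]],
  [[0, -6, 0], [0, 0, 0]],
  [[0, -8, 0], [0, 0, 0]],
  [[0, -8, 0], [0, 0, 0]],
])

```text
time_s: 9.6
ee_pos: [477.9, -175.0, 169.7]
tool_rot: [0.184, 0.718, 0.65, 0.166]
contact_force: [4.9, -1.5, 1.5]
gripper_width: 0.001
grasp_force: 2.5
```

Request:
play_rows([
  [[0, -2, 0], [0, 0, 0]],
  [[0, -4, 0], [0, 0, 0]],
  [[0, -4, 0], [0, 0, 0]],
])

```text
time_s: 9.85
ee_pos: [477.1, -175.1, 170.0]
tool_rot: [0.186, 0.717, 0.65, 0.168]
contact_force: [26.4, -1.0, -1.4]
gripper_width: -0.002
grasp_force: 11.1
```

Firm stop at 26 N. I'll back off and withdraw along the panel.

Request:
play_rows([
  [[0, 6, 0], [0, 0, 0]],
  [[0, 10, 0], [0, 0, 0]],
  [[0, 10, -30], [0, 0, 0]],
  [[0, 10, -65], [0, 0, 0]],
  [[0, 10, -100], [0, 0, 0]],
  [[0, -10, -130], [0, 0, 0]],
  [[0, -45, -150], [0, 0, 0]],
  [[0, -80, -150], [0, 0, 0]],
])

```text
time_s: 10.52
ee_pos: [331.9, -160.2, 263.5]
tool_rot: [0.185, 0.718, 0.65, 0.166]
contact_force: [-0.9, -0.7, 0.6]
gripper_width: -0.0
grasp_force: 0.0
```

```bash
cat > m.py <<'E'
from h import *
A=[];C=[]
for n in("top","scene"):
    P,im=cloud(n); u=slice(120,260); v=slice(80,380)
    A.append(P[u,v].reshape(-1,3)); C.append(im[u,v].reshape(-1,3).astype(int))
def loc(Q,o=(548.5,-186.5),yaw=-0.10):
    c,s=np.cos(yaw),np.sin(yaw); d=Q[:,:2]-o
    return np.c_[d[:,0]*c+d[:,1]*s,-d[:,0]*s+d[:,1]*c,Q[:,2]]
for Q,c,n in zip(A,C,("top","scene")):
    L=loc(Q); br=(c[:,2]-c[:,0]>40)&(L[:,2]>50)&(abs(L[:,1])<75)&(L[:,0]>-60)&(L[:,0]<110)
    B=L[br]; print(n,len(B),"x",np.percentile(B[:,0],[1,50,99]).round(1),"y",np.percentile(B[:,1],[1,50,99]).round(1),"z",np.percentile(B[:,2],[1,50,99]).round(1))
    cen=np.median(B,0); m=np.linalg.norm(B-cen,axis=1)<120; B=B[m]
    H=B[(B@[-.479,0,.878])>np.percentile(B@[-.479,0,.878],99)-32]
    w=np.linalg.svd(B-B.mean(0))[2]; print(" normal",w[2].round(3)," mean",B.mean(0).round(1)," handle y",np.percentile(H[:,1],[2,98]).round(1),"n.mean",(w[2]@B.mean(0)).round(1))
    a=B@[-.479,0,.878]; t=B@[.878,0,.479]; print(" along",np.percentile(a,[1,99]).round(1)," bin-x",np.percentile(t-12*.479,[5,50,95]).round(1)," expect along",155+6+12*.878)
    top=B[a>np.percentile(a,97)]; print(" top",top.mean(0).round(1))
    pan=(abs(L[:,1])<60)&(c.max(1)<110)&(L[:,0]<-60)&(L[:,0]>-105)&(L[:,2]>120)
    if pan.sum(): print(" lip max z",np.percentile(L[pan][:,2],[50,98]).round(1),"x",np.percentile(L[pan][:,0],[2,50]).round(1))
E
python3 m.py; python3 -c "
from h import *
go([500,-180,250],-0.10,-0.5)"
```

```text
top 504 x [-26.1   4.9  28.3] y [-52.6   0.5  52.5] z [107.6 146.3 186.5]
 normal [-0.835  0.005 -0.55 ]  mean [  4.8  -0.  146.1]  handle y [-17.7  16.1] n.mean -84.3
 along [ 80.6 174. ]  bin-x [59.4 70.1 71.9]  expect along 171.536
 top [-22.4   1.1 185.5]
 lip max z [153. 169.] x [-77.4 -69. ]
scene 912 x [-53.3   9.4 101.4] y [-66.1  -0.8  60. ] z [ 95.8 149.  205.1]
 normal [-0.603  0.017  0.797]  mean [ 16.2  -1.1 154.7]  handle y [-61.6  50.6] n.mean 113.6
 along [ 88.  172.7]  bin-x [ 60.2  70.9 177. ]  expect along 171.536
 top [-20.   -1.8 185.4]
 lip max z [153.4 169.1] x [-77.7 -69. ]
t 10.62 at [ 328.8 -159.3  258.3] F [ 1.1 -1.1  0.1] w 0.003 gf 0.0
  GO [-3.1, 147.6, 89.6] [-0.003, 0.0, -0.003] ry tool x [0.102 0.995 0.001] z [ 0.474 -0.048 -0.879]
```

```bash
python3 -c "
from h import *
go([503,-182,230],-0.10,-0.51)"
```

```text
t 10.62 at [ 328.8 -159.3  258.3] F [ 1.1 -1.1  0.1] w 0.003 gf 0.0
  GO [-4.8, 140.9, 108.7] [-0.013, 0.0, -0.003] ry tool x [0.102 0.995 0.001] z [ 0.474 -0.048 -0.879]
```

Request:
play_rows([
  [[-2, 40, 10], [-0.01, 0, 0]],
  [[-3, 75, 30], [-0.01, 0, 0]],
  [[-5, 105, 55], [-0.01, 0, 0]],
  [[-5, 130, 85], [-0.01, 0, 0]],
  [[-5, 141, 109], [-0.01, 0, 0]],
  [[-5, 141, 109], [-0.01, 0, 0]],
  [[-5, 141, 109], [-0.01, 0, 0]],
], jaw=0.5)

```text
time_s: 11.2
ee_pos: [507.1, -182.1, 230.4]
tool_rot: [0.185, 0.718, 0.65, 0.168]
contact_force: [-1.0, -0.0, -0.1]
gripper_width: 0.503
grasp_force: 0.0
```

```bash
python3 -c "
from h import *
go([536.3,-185.3,168.3],-0.10,-0.51)"
```

```text
t 11.2 at [ 507.1 -182.1  230.4] F [-1.  -0.  -0.1] w 0.503 gf 0.0
  GO [-0.4, -4.4, 68.6] [-0.004, -0.002, 0.0] ry tool x [0.099 0.995 0.001] z [ 0.482 -0.047 -0.875]
```

Request:
play_rows([
  [[0, -3, 15], [0, 0, 0]],
  [[0, -3, 30], [0, 0, 0]],
  [[0, -3, 40], [0, 0, 0]],
  [[0, -3, 40], [0, 0, 0]],
  [[0, -3, 40], [0, 0, 0]],
])

```text
time_s: 11.62
ee_pos: [523.5, -184.5, 196.6]
tool_rot: [0.187, 0.718, 0.649, 0.169]
contact_force: [0.3, 0.1, 0.3]
gripper_width: 0.499
grasp_force: 0.0
```

```bash
python3 -c "
from h import *
go([536.3,-185.3,168.3],-0.10,-0.51)"
```

```text
t 11.62 at [ 523.5 -184.5  196.6] F [0.3 0.1 0.3] w 0.499 gf 0.0
  GO [0.5, -2.6, 31.0] [-0.0, 0.0, -0.0] ry tool x [0.1   0.995 0.   ] z [ 0.485 -0.049 -0.873]
```

Request:
play_rows([
  [[0, -2.5, 10], [0, 0, 0]],
  [[0, -2.5, 20], [0, 0, 0]],
  [[0, -2.5, 28], [0, 0, 0]],
  [[0, -2.5, 31], [0, 0, 0]],
  [[0, -2.5, 31], [0, 0, 0]],
  [[0, -2.5, 31], [0, 0, 0]],
])

```text
time_s: 12.12
ee_pos: [536.9, -185.9, 168.5]
tool_rot: [0.187, 0.718, 0.649, 0.169]
contact_force: [0.6, -0.0, -0.8]
gripper_width: 0.5
grasp_force: 0.0
```

Request:
play_rows([
  [[0, 0, 0], [0, 0, 0]],
  [[0, 0, 0], [0, 0, 0]],
  [[0, 0, 0], [0, 0, 0]],
  [[0, 0, 0], [0, 0, 0]],
  [[0, 0, 0], [0, 0, 0]],
  [[0, 0, 0], [0, 0, 0]],
  [[0, 0, 0], [0, 0, 0]],
], jaw=1, newtons=50)

```text
time_s: 12.7
ee_pos: [537.0, -185.9, 168.2]
tool_rot: [0.187, 0.718, 0.649, 0.169]
contact_force: [-1.5, -1.1, 3.7]
gripper_width: 0.154
grasp_force: 52.8
```

```bash
python3 -c "
from h import *
go([536.3,-185.3,168.3],-0.10,-0.51)"
```

```text
t 12.7 at [ 537.  -185.9  168.2] F [-1.5 -1.1  3.7] w 0.154 gf 52.8
  GO [0.6, -0.6, -0.5] [0.0, 0.0, 0.0] ry tool x [ 0.1    0.995 -0.   ] z [ 0.486 -0.049 -0.873]
```

Gripped: opening about 13 mm matches the board. I'll lift it along its own axis.

Request:
play_rows([
  [[0, 0, -8], [0, 0, 0]],
  [[0, 0, -20], [0, 0, 0]],
  [[0, 0, -34], [0, 0, 0]],
  [[0, 0, -48], [0, 0, 0]],
  [[0, 0, -62], [0, 0, 0]],
  [[0, 0, -76], [0, 0, 0]],
  [[0, 0, -90], [0, 0, 0]],
  [[0, 0, -100], [0, 0, 0]],
])

```text
time_s: 13.37
ee_pos: [487.6, -180.8, 256.4]
tool_rot: [0.187, 0.718, 0.649, 0.169]
contact_force: [0.5, -0.4, -0.7]
gripper_width: 0.147
grasp_force: 52.0
```

Request:
play_rows([
  [[0, -10, -20], [0, 0, 0]],
  [[0, -20, -40], [0, 0, 0]],
  [[0, -30, -60], [0, 0, 0]],
  [[0, -40, -80], [0, 0, 0]],
  [[0, -50, -100], [0, 0, 0]],
  [[0, -50, -100], [0, 0, 0]],
])

```text
time_s: 13.87
ee_pos: [394.5, -171.6, 320.8]
tool_rot: [0.188, 0.717, 0.649, 0.169]
contact_force: [1.8, -1.5, -1.0]
gripper_width: 0.155
grasp_force: 52.0
```

Run:
```python
from h import *
p,Rc,o=pose()
go([500,-100,330],-0.012,0)
P,im=cloud('scene',save='pics/s5.png')
P2,im2=cloud('top',save='pics/t5.png')
# board relative to tool: brown points in tool frame
for Q,c in((P,im),(P2,im2)):
    T=Rc.inv().apply(np.nan_to_num(Q.reshape(-1,3),nan=1e4)-p); c=c.reshape(-1,3).astype(int)
    m=(c[:,2]-c[:,0]>40)&(abs(T[:,0])<75)&(abs(T[:,1])<20)&(T[:,2]>-20)&(T[:,2]<170); B=T[m]
    if len(B)<20: print(len(B)); continue
    print(len(B),"x",np.percentile(B[:,0],[1,50,99]).round(1),"y",np.percentile(B[:,1],[1,50,99]).round(1),"z",np.percentile(B[:,2],[1,50,99]).round(1))
    w=B[B[:,2]>50]; print(np.polyfit(w[:,2],w[:,1],1).round(3), "x-mid",np.percentile(w[:,0],[1,99]).mean().round(1))
    for a in(60,80,100,120):
        s=w[abs(w[:,2]-a)<8]; print(a,len(s),np.percentile(s[:,0],[2,98]).round(1) if len(s) else '')
```

```text
t 13.87 at [ 394.5 -171.6  320.8] F [ 1.8 -1.5 -1. ] w 0.155 gf 52.0
  GO [81.8, 89.8, 39.8] [0.512, 0.024, -0.086] ry tool x [ 0.101  0.995 -0.001] z [ 0.488 -0.051 -0.872]
1964 x [-52.5   1.7  53.5] y [ 0.3  7.4 11.5] z [ -6.7  69.3 131.3]
[-4.000e-03  7.636e+00] x-mid 0.5
60 262 [-51.6  52.8]
80 253 [-50.6  52.2]
100 247 [-51.6  53.1]
120 237 [-52.6  53.1]
1036 x [-51.4  -4.2  53. ] y [-3.6  7.3  9.4] z [ 12.9  63.7 132.6]
[-5.000e-03  7.863e+00] x-mid 1.0
60 136 [-49.2  51.1]
80 115 [-50.2  51.9]
100 109 [-50.2  51.4]
120 119 [-48.8  51.6]
```

Run:
```python
from h import *
go([575.8,201.3,300],-0.012,0)
pts=[]
for k in range(3):
    P,im=cloud('top'); Q=P[165:235,150:230].reshape(-1,3); Q=Q[(Q[:,1]>112)&(Q[:,1]<268)]
    pts.append(Q)
Q=np.vstack(pts); ok=(abs(Q[:,2]-69)<6)&(Q[:,0]>550)&(Q[:,0]<600); F=Q[ok]
for nm,m in(("near",F[:,0]<576),("far",F[:,0]>576)):
    s=F[m]; print(nm,len(s)); 
    xs=[];ys=[]
    for y0 in range(112,268,12):
        b=s[(s[:,1]>=y0)&(s[:,1]<y0+12)]
        if len(b)>4: xs.append([b[:,0].min(),np.median(b[:,0]),b[:,0].max()]); ys.append(y0+6)
    xs=np.array(xs); 
    for j in range(3): 
        pf=np.polyfit(ys,xs[:,j],1); print(pf.round(4),"at202",np.polyval(pf,202).round(1))
B=Q[(abs(Q[:,2]-10)<5)&(Q[:,0]>520)&(Q[:,0]<556)]; xs=[];ys=[]
f=Q[(abs(Q[:,2]-10)<5)&(abs(Q[:,0]-576)<9)&(Q[:,1]>145)]
print("floor x",np.percentile(f[:,0],[1,50,99]).round(1))
```

```text
t 13.97 at [ 396.1 -171.9  318.8] F [-0.2  0.6 -1.2] w 0.152 gf 52.0
  GO [389.4, 114.1, 85.3] [0.511, 0.023, -0.087] ry tool x [ 0.101  0.995 -0.001] z [ 0.487 -0.05  -0.872]
near 313
[1.020000e-02 5.592582e+02] at202 561.3
[6.000000e-03 5.619565e+02] at202 563.2
[-2.400000e-03  5.676178e+02] at202 567.1
far 323
[3.670000e-02 5.782823e+02] at202 585.7
[1.900000e-03 5.892238e+02] at202 589.6
[1.190000e-02 5.899687e+02] at202 592.4
floor x [572.1 578.5 584.9]
```

Request:
play_rows([
  [[389, 129, 59], [0.511, 0.023, -0.087]],
  [[389, 129, 59], [0.511, 0.023, -0.087]],
  [[389, 129, 59], [0.511, 0.023, -0.087]],
  [[389, 129, 59], [0.511, 0.023, -0.087]],
  [[389, 129, 59], [0.511, 0.023, -0.087]],
  [[389, 129, 59], [0.511, 0.023, -0.087]],
  [[389, 129, 59], [0.511, 0.023, -0.087]],
  [[389, 129, 59], [0.511, 0.023, -0.087]],
])

```text
time_s: 14.78
ee_pos: [519.7, 82.4, 324.0]
tool_rot: [-0.002, 0.711, 0.704, -0.002]
contact_force: [0.5, -1.3, -1.6]
gripper_width: 0.153
grasp_force: 52.0
```

Run:
```python
from h import *
go([576,201.3,260],-0.012,0)
```

```text
t 14.78 at [519.7  82.4 324. ] F [ 0.5 -1.3 -1.6] w 0.153 gf 52.0
  GO [119.4, 55.3, 63.7] [-0.005, 0.0, 0.002] ry tool x [ 0.01  1.   -0.  ] z [-0.005 -0.    -1.   ]
```

Request:
play_rows([
  [[38, 18, 0], [0, 0, 0]],
  [[76, 36, 0], [0, 0, 0]],
  [[110, 52, 10], [-0.005, 0, 0]],
  [[119, 55, 30], [-0.005, 0, 0]],
  [[119, 55, 50], [-0.005, 0, 0]],
  [[119, 55, 63], [-0.005, 0, 0]],
  [[119, 55, 63], [-0.005, 0, 0]],
  [[119, 55, 63], [-0.005, 0, 0]],
])

```text
time_s: 15.45
ee_pos: [574.3, 198.3, 262.0]
tool_rot: [0.001, 0.711, 0.703, 0.0]
contact_force: [-1.5, -0.6, -0.6]
gripper_width: 0.148
grasp_force: 51.9
```

Run:
```python
from h import *
P2,im2=cloud('top'); P,im=cloud('scene',save='pics/s6.png')
go([576,201.3,220],-0.012,0)
for Q,c in((P,im),(P2,im2)):
    Q=np.nan_to_num(Q.reshape(-1,3),nan=1e4); c=c.reshape(-1,3).astype(int)
    m=(c[:,2]-c[:,0]>40)&(abs(Q[:,0]-576)<25)&(abs(Q[:,1]-201)<80)&(Q[:,2]>90); B=Q[m]
    print(len(B), *[np.percentile(B[:,k],[0.3,1,50,99,99.7]).round(1) for k in range(3)] if len(B)>10 else '')
    if len(B)>50:
        w=B[B[:,2]<220]; print("x vs z",np.polyfit(w[:,2],w[:,0],1).round(4),"x vs y",np.polyfit(w[:,1],w[:,0],1).round(4))
```

```text
t 15.55 at [575.  198.3 263.7] F [-0.5 -0.3 -2.2] w 0.15 gf 51.9
  GO [3.0, 0.8, 43.7] [0.004, -0.001, 0.001] ry tool x [0.011 1.    0.001] z [ 0.004  0.001 -1.   ]
1216 [569.1 570.3 581.7 584.2 584.8] [142.7 143.5 193.6 248.4 249.6] [134.9 136.  203.9 280.3 283.4]
x vs z [1.200000e-03 5.817052e+02] x vs y [1.130000e-02 5.797185e+02]
103 [567.  567.  570.6 578.4 578.5] [143.1 143.2 166.  197.5 199.6] [180.7 181.7 238.9 282.4 283. ]
x vs z [-7.200000e-03  5.688512e+02] x vs y [-5.300000e-03  5.683656e+02]
```

Request:
play_rows([
  [[4, 1.3, 15], [0.004, 0, 0]],
  [[4, 1.3, 30], [0.004, 0, 0]],
  [[4, 1.3, 40], [0.004, 0, 0]],
  [[4, 1.3, 44], [0.004, 0, 0]],
  [[4, 1.3, 44], [0.004, 0, 0]],
  [[4, 1.3, 44], [0.004, 0, 0]],
])

```text
time_s: 16.05
ee_pos: [576.5, 202.1, 220.0]
tool_rot: [-0.0, 0.711, 0.703, 0.001]
contact_force: [-0.4, -0.2, -2.0]
gripper_width: 0.15
grasp_force: 51.9
```

Run:
```python
from h import *
P2,im2=cloud('top'); P,im=cloud('scene',save='pics/s7.png')
go([576.2,202,190],-0.012,0)
cv2.imwrite('pics/c7.png',np.hstack([cv2.resize(a,None,fx=5,fy=5,interpolation=cv2.INTER_CUBIC) for a in(im[130:240,270:350],im2[150:260,150:230])]))
```

```text
t 16.15 at [576.6 202.2 220.1] F [ 0.   0.4 -1.5] w 0.152 gf 51.9
  GO [-0.2, -0.4, 30.1] [0.001, -0.001, 0.001] ry tool x [0.011 1.    0.001] z [ 0.001  0.001 -1.   ]
```

View pics/c7.png

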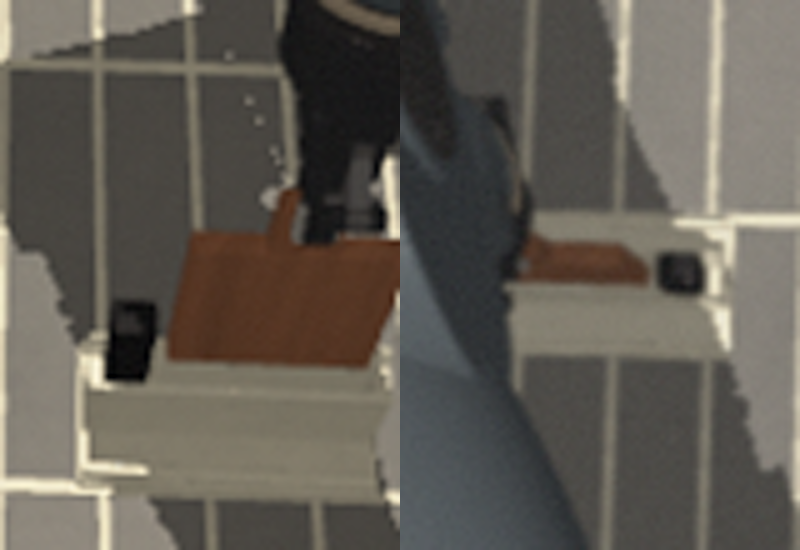

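The board hangs over the slot, between the grip at the left (130,340) and the far end block, centred in the top view. I'll lower it gently.

Request:
play_rows([
  [[0, -0.3, 6], [0, 0, 0]],
  [[0, -0.3, 12], [0, 0, 0]],
  [[0, -0.3, 18], [0, 0, 0]],
  [[0, -0.3, 24], [0, 0, 0]],
  [[0, -0.3, 30], [0, 0, 0]],
  [[0, -0.3, 30], [0, 0, 0]],
])

```text
time_s: 16.65
ee_pos: [575.3, 201.9, 187.4]
tool_rot: [-0.001, 0.711, 0.703, -0.001]
contact_force: [1.2, -0.8, -2.2]
gripper_width: 0.147
grasp_force: 51.9
```

Request:
play_rows([
  [[0, 0, 6], [0, 0, 0]],
  [[0, 0, 12], [0, 0, 0]],
  [[0, 0, 18], [0, 0, 0]],
  [[0, 0, 24], [0, 0, 0]],
  [[0, 0, 29], [0, 0, 0]],
  [[0, 0, 33], [0, 0, 0]],
  [[0, 0, 36], [0, 0, 0]],
  [[0, 0, 36], [0, 0, 0]],
])

```text
time_s: 17.32
ee_pos: [575.6, 202.0, 152.3]
tool_rot: [-0.0, 0.711, 0.703, -0.0]
contact_force: [-0.3, -0.2, -1.5]
gripper_width: 0.148
grasp_force: 51.9
```

Inserted with no side load. I'll continue slowly until the floor is felt.

Request:
play_rows([
  [[0, 0, 1.5], [0, 0, 0]],
  [[0, 0, 3], [0, 0, 0]],
  [[0, 0, 4.5], [0, 0, 0]],
  [[0, 0, 6], [0, 0, 0]],
  [[0, 0, 6], [0, 0, 0]],
])

```text
time_s: 17.73
ee_pos: [576.1, 202.2, 147.3]
tool_rot: [-0.0, 0.711, 0.703, 0.0]
contact_force: [1.2, 1.4, 1.1]
gripper_width: 0.148
grasp_force: 52.5
```

Request:
play_rows([
  [[0, 0, 1], [0, 0, 0]],
  [[0, 0, 2], [0, 0, 0]],
  [[0, 0, 3], [0, 0, 0]],
  [[0, 0, 3], [0, 0, 0]],
])

```text
time_s: 18.07
ee_pos: [577.4, 202.4, 147.3]
tool_rot: [0.001, 0.711, 0.703, 0.002]
contact_force: [-4.8, -3.2, 33.8]
gripper_width: 0.152
grasp_force: 57.3
```

Floor contact (34 N; the earlier offset of 137 mm agrees). I'll relieve it, release and rise.

Request:
play_rows([
  [[0, 0, -1.5], [0, 0, 0]],
  [[0, 0, -3], [0, 0, 0]],
  [[0, 0, -3], [0, 0, 0]],
])

```text
time_s: 18.32
ee_pos: [575.9, 202.2, 147.3]
tool_rot: [-0.0, 0.711, 0.703, 0.0]
contact_force: [-0.0, 1.6, 12.8]
gripper_width: 0.15
grasp_force: 54.1
```

Request:
play_rows([
  [[0, 0, 0], [0, 0, 0]],
  [[0, 0, 0], [0, 0, 0]],
  [[0, 0, 0], [0, 0, 0]],
  [[0, 0, 0], [0, 0, 0]],
  [[0, 0, 0], [0, 0, 0]],
], jaw=0.55)

```text
time_s: 18.73
ee_pos: [575.8, 202.1, 146.9]
tool_rot: [-0.0, 0.711, 0.703, -0.0]
contact_force: [0.3, 0.6, -0.3]
gripper_width: 0.452
grasp_force: 0.0
```

Request:
play_rows([
  [[0, 0, -8], [0, 0, 0]],
  [[0, 0, -25], [0, 0, 0]],
  [[0, 0, -50], [0, 0, 0]],
  [[0, 0, -80], [0, 0, 0]],
  [[0, 0, -115], [0, 0, 0]],
  [[0, 0, -150], [0, 0, 0]],
  [[0, 0, -150], [0, 0, 0]],
])

```text
time_s: 19.32
ee_pos: [577.3, 202.6, 304.6]
tool_rot: [0.002, 0.711, 0.703, 0.004]
contact_force: [0.2, 0.2, 0.2]
gripper_width: 0.452
grasp_force: 0.0
```

Run:
```python
from h import *
P,im=cloud('scene',save='pics/s8.png')
go([420,-150,290],-0.10,0)
Q=np.nan_to_num(P.reshape(-1,3),nan=1e4); c=im.reshape(-1,3).astype(int)
m=(c[:,2]-c[:,0]>40)&(abs(Q[:,0]-576)<30)&(abs(Q[:,1]-201)<80)&(Q[:,2]>60); B=Q[m]
print(len(B), *[np.percentile(B[:,k],[1,50,99]).round(1) for k in range(3)]); w=B[B[:,2]<120]; print(np.polyfit(w[:,2],w[:,0],1))
```

```text
t 19.37 at [577.2 202.5 301.3] F [ 0.3  0.  -0.6] w 0.449 gf 0.0
  GO [-354.3, -153.3, 9.5] [0.006, -0.003, 0.089] ry tool x [0.011 1.    0.003] z [ 0.006  0.003 -1.   ]
734 [570.4 582.5 585.2] [147.5 199.2 252.4] [ 62.5 114.  167.6]
[1.96361507e-03 5.82732259e+02]
```

The board stands in the slot upright (faces at x≈583, slope ~0, top at ~168). Next: close the bin.

Request:
play_rows([
  [[-375, -139, 10], [0, 0, 0.089]],
  [[-375, -139, 10], [0, 0, 0.089]],
  [[-375, -139, 10], [0, 0, 0.089]],
  [[-375, -139, 10], [0, 0, 0.089]],
  [[-375, -139, 10], [0, 0, 0.089]],
  [[-375, -139, 10], [0, 0, 0.089]],
  [[-375, -139, 10], [0, 0, 0.089]],
  [[-375, -139, 10], [0, 0, 0.089]],
], jaw=1)

```text
time_s: 20.03
ee_pos: [455.1, -110.5, 288.4]
tool_rot: [-0.0, 0.741, 0.671, -0.0]
contact_force: [0.3, -0.5, -0.4]
gripper_width: -0.001
grasp_force: 0.0
```

Run:
```python
from h import *
go([434,-175,250],-0.10,0)
```

```text
t 20.03 at [ 455.1 -110.5  288.4] F [ 0.3 -0.5 -0.4] w -0.001 gf 0.0
  GO [-66.3, -14.6, 38.3] [-0.001, -0.0, 0.0] ry tool x [0.1   0.995 0.   ] z [-0.001  0.    -1.   ]
```

Request:
play_rows([
  [[-35, -10, 5], [0, 0, 0]],
  [[-66, -18, 20], [0, 0, 0]],
  [[-66, -18, 38], [0, 0, 0]],
  [[-66, -18, 38], [0, 0, 0]],
  [[-66, -18, 38], [0, 0, 0]],
])

```text
time_s: 20.45
ee_pos: [431.4, -172.6, 250.3]
tool_rot: [-0.001, 0.742, 0.671, -0.0]
contact_force: [0.2, 0.3, 1.3]
gripper_width: 0.001
grasp_force: 0.0
```

Run:
```python
from h import *
go([434,-175,176],-0.10,0)
```

```text
t 20.45 at [ 431.4 -172.6  250.3] F [0.2 0.3 1.3] w 0.001 gf 0.0
  GO [-2.2, 2.9, 74.3] [-0.002, -0.001, -0.001] ry tool x [0.1   0.995 0.001] z [-0.002  0.001 -1.   ]
```

Request:
play_rows([
  [[-2, 0, 25], [0, 0, 0]],
  [[-2, 0, 50], [0, 0, 0]],
  [[-2, 0, 68], [0, 0, 0]],
  [[-2, 0, 74], [0, 0, 0]],
  [[-2, 0, 74], [0, 0, 0]],
  [[-2, 10, 74], [0, 0, 0]],
  [[-2, 18, 74], [0, 0, 0]],
  [[-2, 26, 74], [0, 0, 0]],
])

```text
time_s: 21.12
ee_pos: [459.6, -177.7, 177.9]
tool_rot: [0.001, 0.741, 0.671, 0.001]
contact_force: [0.1, -0.8, -0.1]
gripper_width: 0.001
grasp_force: 0.0
```

Request:
play_rows([
  [[0, 8, -4], [0, 0, 0]],
  [[0, 16, -7], [0, 0, 0]],
  [[0, 24, -10], [0, 0, 0]],
  [[0, 32, -13], [0, 0, 0]],
  [[0, 40, -15], [0, 0, 0]],
  [[0, 49, -17.5], [0, 0, 0]],
  [[0, 57, -19], [0, 0, 0]],
  [[0, 66, -20], [0, 0, 0]],
])

```text
time_s: 21.78
ee_pos: [525.0, -184.2, 197.4]
tool_rot: [0.0, 0.742, 0.671, 0.0]
contact_force: [-0.6, 0.4, -0.2]
gripper_width: 0.002
grasp_force: 0.0
```

Run:
```python
from h import *
go([541.5,-185.8,197],-0.10,0)
```

```text
t 21.78 at [ 525.  -184.2  197.4] F [-0.6  0.4 -0.2] w 0.002 gf 0.0
  GO [0.1, 16.6, 0.4] [0.001, -0.0, 0.0] ry tool x [0.1   0.995 0.   ] z [ 0.001  0.    -1.   ]
```

Request:
play_rows([
  [[0, 4, 0], [0, 0, 0]],
  [[0, 8, 0], [0, 0, 0]],
  [[0, 12, 0], [0, 0, 0]],
  [[0, 15, 0], [0, 0, 0]],
  [[0, 17, 0], [0, 0, 0]],
  [[0, 19, 0], [0, 0, 0]],
  [[0, 19, 0], [0, 0, 0]],
])

```text
time_s: 22.37
ee_pos: [542.5, -186.0, 196.5]
tool_rot: [-0.0, 0.742, 0.671, 0.0]
contact_force: [0.9, -0.0, -0.0]
gripper_width: -0.0
grasp_force: 0.0
```

Run:
```python
from h import *
P,im=cloud('top',save='pics/top9.png'); P2,im2=cloud('scene')
cv2.imwrite('pics/c9.png',np.hstack([cv2.resize(a,(400,350),interpolation=cv2.INTER_CUBIC) for a in(im[130:250,250:390],im2[120:260,80:240])]))
go([541.5,-185.8,197],-0.10,0)
```

```text
t 22.47 at [ 542.2 -186.   196.6] F [ 0.2 -0.8  0.7] w -0.002 gf 0.0
  GO [0.1, -0.7, -0.4] [-0.0, -0.0, -0.0] ry tool x [0.1   0.995 0.   ] z [-0.  0. -1.]
```

View pics/c9.png

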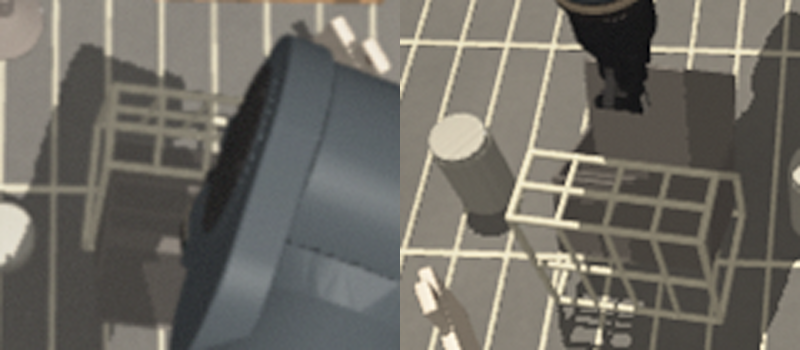

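The finger passed over the lip: the panel still leans out, with the finger in front of it in the right crop at (620,95). I'll measure the actual lip pose.

Run:
```python
from h import *
P,im=cloud('scene'); u=slice(120,260); v=slice(80,300)
Q=np.nan_to_num(P[u,v].reshape(-1,3),nan=1e4); c=im[u,v].reshape(-1,3).astype(int)
d=Q[:,:2]-(548.5,-186.5); yw=-.1; L=np.c_[d[:,0]*np.cos(yw)+d[:,1]*np.sin(yw),-d[:,0]*np.sin(yw)+d[:,1]*np.cos(yw),Q[:,2]]
for y0,y1 in((-80,-40),(-40,-10),(-10,30),(30,60),(60,82)):
    m=(L[:,1]>y0)&(L[:,1]<y1)&(L[:,0]<20)&(L[:,0]>-140)&(L[:,2]>60)&(c.max(1)-c.min(1)<40); B=L[m]
    print(y0,len(B),"zmax",np.percentile(B[:,2],[90,97,100]).round(0) if len(B) else '')
    for z in range(80,200,12):
        s=B[abs(B[:,2]-z)<6]
        if len(s)>2: print("   z",z,len(s),np.percentile(s[:,0],[5,50,95]).round(1))
```

```text
-80 429 zmax [145. 162. 170.]
   z 80 63 [-32.2 -27.7 -19.3]
   z 92 79 [-38.4 -33.8  18.5]
   z 104 109 [-44.7 -37.4  18.2]
   z 116 52 [-49.2 -46.4   5.1]
   z 128 11 [-58.3 -52.8  10.2]
   z 140 25 [-66.  -61.1 -57.7]
   z 152 21 [-70.3 -66.2 -62.1]
   z 164 17 [-76.5 -72.3 -68.1]
-40 261 zmax [131. 171. 368.]
   z 80 48 [-33.4 -28.4 -24.1]
   z 92 44 [-39.  -34.9  11.3]
   z 104 69 [-44.8 -39.6  18.2]
   z 116 35 [-50.2 -46.7 -42.7]
   z 128 5 [-56.  -53.7 -48.2]
   z 140 4 [-64.7 -62.1 -59.7]
   z 152 7 [-70.4 -66.8 -64.7]
   z 164 6 [-78.1 -73.1 -68.8]
-10 859 zmax [288. 359. 372.]
   z 80 59 [-32.4 -28.2 -24.5]
   z 92 59 [-38.1 -34.7 -23.3]
   z 104 93 [-45.8 -39.4  18.7]
   z 116 63 [-52.  -47.9 -43.6]
   z 128 58 [-58.2 -54.  -49.6]
   z 140 70 [-64.5 -60.7 -55.9]
   z 152 66 [-72.  -67.6 -63.4]
   z 164 69 [-79.  -74.  -69.6]
   z 176 7 [-77.8 -74.4 -73.9]
30 583 zmax [354. 370. 394.]
   z 80 42 [-31.3 -28.  -23.9]
   z 92 52 [-38.3 -34.   18.9]
   z 104 76 [-45.5 -39.1  18.4]
   z 116 45 [-52.3 -47.3 -43.7]
   z 128 48 [-59.2 -53.6 -49.5]
   z 140 47 [-64.7 -60.  -55.8]
   z 152 47 [-70.9 -67.  -61.9]
   z 164 61 [-80.1 -73.1 -68.4]
   z 176 4 [-76.2 -75.  -73.3]
60 331 zmax [161. 168. 171.]
   z 80 22 [-30.6 -25.3  14.4]
   z 92 31 [-38.8 -32.9  13.9]
   z 104 56 [-45.  -38.3  16.8]
   z 116 48 [-51.3 -46.6  -1.3]
   z 128 46 [-58.3 -52.9  14.1]
   z 140 33 [-64.9 -59.8 -56.1]
   z 152 38 [-70.8 -66.9 -62.7]
   z 164 39 [-78.6 -72.9 -69.7]
   z 176 3 [-77.3 -76.2 -73. ]
```

Run:
```python
from h import *
for k in range(2):
  P,im=cloud('scene'); Q=np.nan_to_num(P.reshape(-1,3),nan=1e4)
  p,Rc,o=pose(); T=Rc.inv().apply(Q-p)
  m=(abs(T[:,0])<20)&(abs(T[:,1])<25)&(T[:,2]>-60)&(T[:,2]<45); B=T[m]
  print(p.round(1),len(B))
  for z in range(-55,45,6):
    s=B[abs(B[:,2]-z)<3]
    if len(s): print(z,len(s),"x",s[:,0].min().round(1),s[:,0].max().round(1),"y",s[:,1].min().round(1),np.median(s[:,1]).round(1),s[:,1].max().round(1))
```

```text
[ 542.2 -186.   196.6] 100
-55 21 x -8.7 11.6 y -7.5 15.4 24.8
-49 17 x -8.8 12.8 y -22.8 9.1 15.1
-43 9 x 9.2 12.7 y -24.2 9.3 14.7
-37 3 x 9.0 10.1 y -5.1 -3.4 0.2
-31 9 x 6.2 10.6 y -5.6 4.1 10.2
-25 6 x 6.3 10.8 y -0.9 7.0 13.5
-19 9 x 2.4 10.7 y 0.8 7.8 14.1
-13 14 x -5.1 10.7 y -6.4 8.4 15.4
-7 7 x -5.0 9.9 y -2.2 10.4 13.1
-1 3 x 5.9 9.6 y -1.2 6.0 6.8
[ 542.2 -186.   196.6] 100
-55 27 x -8.5 12.2 y -24.2 15.4 24.8
-49 13 x -6.3 13.1 y -22.3 7.3 16.2
-43 8 x 7.3 12.9 y -14.3 10.2 13.3
-37 2 x 9.2 9.8 y -4.8 -3.4 -2.0
-31 5 x 6.5 10.6 y -2.3 3.1 9.3
-25 9 x 5.9 10.2 y -5.8 6.4 14.8
-19 11 x 2.7 11.1 y -4.9 6.2 14.9
-13 13 x -5.3 10.4 y -6.1 9.4 14.4
-7 9 x -4.4 10.2 y -3.8 6.3 13.1
-1 2 x 6.2 7.7 y 5.0 6.2 7.4
```

Run:
```python
from h import *
P,im=cloud('scene'); p,Rc,o=pose(); c=imaging.camera_params('scene'); K=c["intrinsics"];W=c["world_to_cam"]
for z in(0,6,12,19,25):
    q=p+Rc.apply([0,0,z]); k=W[:3,:3]@q+W[:3,3]; print(z,(K[0,0]*k[0]/-k[2]+K[0,2]).round(1),(-K[1,1]*k[1]/-k[2]+K[1,2]).round(1))
a=im[140:185,145:195]; cv2.imwrite('pics/c10.png',cv2.resize(a,None,fx=12,fy=12,interpolation=cv2.INTER_NEAREST))
```

```text
0 175.4 162.8
6 175.8 164.2
12 176.2 165.5
19 176.6 167.0
25 177.0 168.3
```

View pics/c10.png

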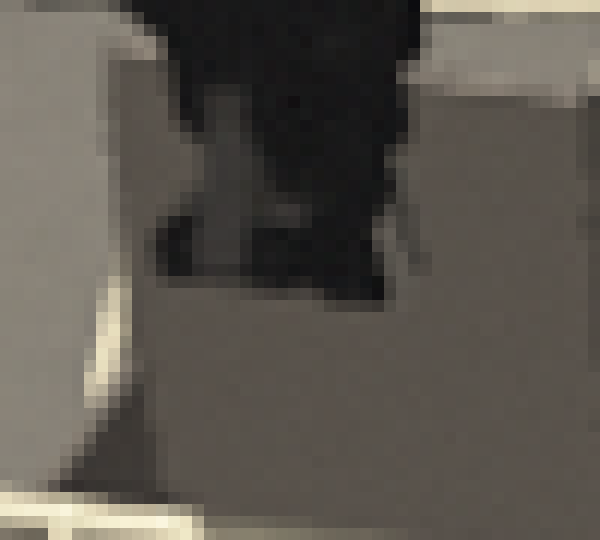

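The crop shows the shut fingertips ending only a few mm beyond the TCP (picture row 165), so my first push passed over the lip. I'll go back out and push again about 20 mm lower.

Request:
play_rows([
  [[0, 0, -25], [0, 0, 0]],
  [[0, 0, -50], [0, 0, 0]],
  [[0, -40, -50], [0, 0, 0]],
  [[0, -80, -50], [0, 0, 0]],
  [[0, -120, -50], [0, 0, 0]],
  [[0, -125, -20], [0, 0, 0]],
  [[0, -125, 15], [0, 0, 0]],
  [[0, -125, 41], [0, 0, 0]],
])

```text
time_s: 23.33
ee_pos: [417.0, -173.4, 154.3]
tool_rot: [0.0, 0.742, 0.671, 0.0]
contact_force: [0.9, -0.4, -1.2]
gripper_width: -0.002
grasp_force: 0.0
```

Request:
play_rows([
  [[0, 0, 0], [0, 0, 0]],
  [[0, 10, 0], [0, 0, 0]],
  [[0, 20, 0], [0, 0, 0]],
  [[0, 28, 0], [0, 0, 0]],
  [[0, 34, 0], [0, 0, 0]],
  [[0, 40, -2], [0, 0, 0]],
  [[0, 46, -4], [0, 0, 0]],
  [[0, 52, -6], [0, 0, 0]],
])

```text
time_s: 24.0
ee_pos: [470.5, -178.9, 162.2]
tool_rot: [-0.0, 0.742, 0.671, -0.0]
contact_force: [-3.0, 1.1, 2.8]
gripper_width: 0.001
grasp_force: 1.5
```

```bash
cat > lip.py <<'E'
from h import *
P,im=cloud('scene'); u=slice(110,260); v=slice(80,300)
Q=np.nan_to_num(P[u,v].reshape(-1,3),nan=1e4); c=im[u,v].reshape(-1,3).astype(int)
d=Q[:,:2]-(548.5,-186.5); yw=-.1; L=np.c_[d[:,0]*np.cos(yw)+d[:,1]*np.sin(yw),-d[:,0]*np.sin(yw)+d[:,1]*np.cos(yw),Q[:,2]]
m=(abs(L[:,1])>35)&(abs(L[:,1])<80)&(L[:,0]<40)&(L[:,0]>-110)&(L[:,2]>110)&(c.max(1)<125)&(c.max(1)-c.min(1)<40); B=L[m]
for z in range(116,196,12):
    s=B[abs(B[:,2]-z)<6]
    if len(s)>2: print("   z",z,len(s),np.percentile(s[:,0],[5,25,50,95]).round(1))
E
python3 lip.py; python3 -c "
from h import *
go([541.5,-185.8,177],-0.10,0)"
```

```text
z 116 142 [-37.9 -35.8 -33.6  -0.7]
   z 128 130 [-42.8 -40.6 -39.1 -35.1]
   z 140 130 [-47.4 -45.5 -44.3 -40.6]
   z 152 137 [-52.5 -50.3 -48.9 -45.5]
   z 164 130 [-57.1 -55.2 -54.  -49.9]
   z 176 106 [-62.1 -59.7 -57.7 -54.7]
t 24.05 at [ 471.5 -179.   162.4] F [-1.1  0.4  0.2] w 0.004 gf 0.5
  GO [0.2, 70.3, -14.6] [0.001, -0.0, 0.0] ry tool x [0.1   0.995 0.   ] z [ 0.001  0.    -1.   ]
```

Now the bin follows (tilt ≈0.37). Continue to the shut stop.

Request:
play_rows([
  [[0, 8, -3], [0, 0, 0]],
  [[0, 16, -5], [0, 0, 0]],
  [[0, 24, -7.5], [0, 0, 0]],
  [[0, 32, -9.5], [0, 0, 0]],
  [[0, 40, -11], [0, 0, 0]],
  [[0, 46, -12], [0, 0, 0]],
  [[0, 52, -12.5], [0, 0, 0]],
  [[0, 56, -13], [0, 0, 0]],
])

```text
time_s: 24.72
ee_pos: [526.1, -184.3, 174.5]
tool_rot: [-0.0, 0.742, 0.671, 0.0]
contact_force: [-0.5, 1.1, -1.0]
gripper_width: 0.006
grasp_force: 0.7
```

Request:
play_rows([
  [[0, 2, 0], [0, 0, 0]],
  [[0, 4, 0], [0, 0, 0]],
  [[0, 6, 0], [0, 0, 0]],
  [[0, 8, 0], [0, 0, 0]],
  [[0, 8, 0], [0, 0, 0]],
])

```text
time_s: 25.13
ee_pos: [533.7, -185.1, 174.6]
tool_rot: [-0.0, 0.742, 0.671, 0.0]
contact_force: [0.7, -0.1, -0.3]
gripper_width: -0.0
grasp_force: 0.0
```

```bash
python3 lip.py; python3 -c "
from h import *
go([541.5,-185.8,177],-0.10,0)"
```

```text
z 116 64 [4.2 5.1 5.5 7. ]
   z 128 82 [3.5 5.  5.6 7. ]
   z 140 80 [3.9 4.7 5.5 7.2]
   z 152 80 [4.  4.8 5.4 6.9]
   z 164 84 [3.5 4.4 5.2 7. ]
   z 176 85 [3.7 4.3 4.8 6.6]
   z 188 83 [0.  3.3 4.6 6.5]
t 25.18 at [ 533.5 -185.1  174.6] F [ 0.5 -0.5 -0.2] w 0.004 gf 0.0
  GO [0.1, 8.0, -2.4] [-0.0, -0.0, 0.0] ry tool x [0.1   0.995 0.   ] z [-0.  0. -1.]
```

Request:
play_rows([
  [[0, 2, 0], [0, 0, 0]],
  [[0, 4, 0], [0, 0, 0]],
  [[0, 5, 0], [0, 0, 0]],
  [[0, 5, 0], [0, 0, 0]],
])

```text
time_s: 25.52
ee_pos: [536.2, -185.4, 174.3]
tool_rot: [-0.002, 0.742, 0.671, -0.002]
contact_force: [-18.9, 3.0, 11.6]
gripper_width: -0.003
grasp_force: 10.0
```

Request:
play_rows([
  [[0, 1.5, 0], [0, 0, 0]],
  [[0, 3, 0], [0, 0, 0]],
  [[0, 3, 0], [0, 0, 0]],
])

```text
time_s: 25.77
ee_pos: [536.6, -185.4, 174.2]
tool_rot: [-0.003, 0.742, 0.671, -0.003]
contact_force: [-39.6, 3.9, 22.0]
gripper_width: 0.001
grasp_force: 20.2
```

Stalled firmly at the shut stop. I'll retreat and check everything.

Request:
play_rows([
  [[0, -10, 0], [0, 0, 0]],
  [[0, -30, 0], [0, 0, 0]],
  [[0, -60, 0], [0, 0, 0]],
  [[0, -80, -30], [0, 0, 0]],
  [[0, -110, -65], [0, 0, 0]],
  [[0, -140, -95], [0, 0, 0]],
  [[0, -170, -105], [0, 0, 0]],
  [[0, -170, -105], [0, 0, 0]],
])

```text
time_s: 26.43
ee_pos: [369.5, -168.9, 283.4]
tool_rot: [0.002, 0.742, 0.671, 0.001]
contact_force: [-0.4, 0.4, 0.5]
gripper_width: -0.0
grasp_force: 0.0
```

```bash
python3 lip.py
python3 - <<'E'
from h import *
P,im=cloud('scene'); P2,im2=cloud('top')
for n in("scene","top"):
    for q in ("can_a","cup","dipper","funnel","jar","board"): print(n,q,[(np.round(b["rect"]).astype(int).tolist(),round(b["p"],2)) for b in boxes_of(q,n)[:2]])
cv2.imwrite('pics/f.png',np.hstack([cv2.resize(im,(400,300)),cv2.resize(im2,(400,300))]))
o=sensors.get_obs(); print(o['time_s'],o['ee_pos'],o['contact_force'])
Q=P2[170:235,150:230].reshape(-1,3);m=(Q[:,2]>110)&(Q[:,2]<130)&(abs(Q[:,0]-576)<12)&(Q[:,1]<142);print("slide y",np.median(Q[m][:,1]))
E
```

```text
z 116 48 [5.1 6.3 6.9 8.2]
   z 128 75 [5.1 6.2 7.  8.3]
   z 140 80 [5.7 6.5 6.9 8.5]
   z 152 82 [5.2 6.  6.8 8.2]
   z 164 80 [5.4 6.2 6.9 8.4]
   z 176 85 [5.6 6.2 6.8 8.2]
   z 188 85 [2.2 4.9 6.1 8. ]
scene can_a [([236, 178, 25, 42], 0.91), ([90, 164, 34, 44], 0.86)]
scene cup [([378, 164, 41, 40], 0.72)]
scene dipper [([256, 132, 6, 46], 0.79)]
scene funnel []
scene jar [([387, 228, 37, 38], 0.65)]
scene board [([304, 183, 43, 26], 0.89), ([87, 227, 25, 52], 0.66)]
top can_a [([157, 192, 59, 32], 0.69), ([239, 198, 22, 25], 0.64)]
top cup [([88, 226, 44, 24], 0.56)]
top dipper [([238, 246, 8, 47], 0.59)]
top funnel [([234, 122, 33, 30], 0.69)]
top jar [([99, 157, 33, 23], 0.71)]
top board [([357, 134, 32, 39], 0.92), ([159, 201, 39, 8], 0.8)]
27.1833 [ 372.27570114 -168.96051886  279.52028699] [ 0.57585977  0.10148371 -0.33602665]
slide y 126.56637540975888
```

View pics/f.png

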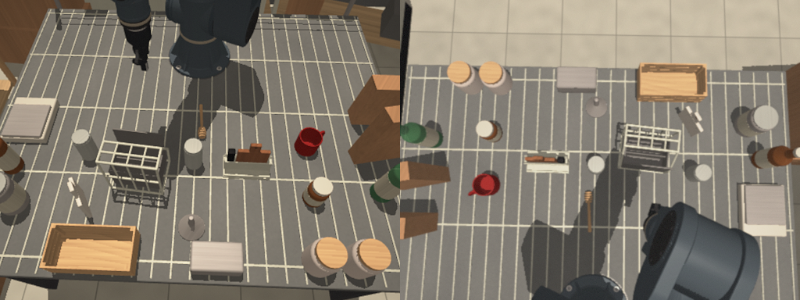

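The final picture shows the board upright in the rack at (255,153), the slide at its stop (126.6 mm), the bin flat shut at (138,170), and the bystanders unmoved. Handing in.

```bash
python3 -c "
from rig import workorder
print(workorder.hand_in())"
```

```text
the job is handed in; nothing more can be done
None
```

The job is handed in at about 27 s: the slide is at its end stop, the wooden board stands upright in the slot with its handle up, the bin is fully shut, and the bystanders show no movement in the final pictures. The bin was shut on the second push, because the first passed over its lip without touching it. At the shut stop the wrist read about 45 N, with only the closed fingers on the panel.

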